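# Sweep glass nuggets into the catch frame

## Robot

A 7-joint arm with a two-finger parallel gripper is mounted at the origin on a cart in front of the work surface, level with it; the furniture and walls round the work are solid. World frame = base frame: x ahead of the robot, y to its left, z up, the work surface at z = 0. Lengths are in mm, angles in rad, forces in N, time in s.
With the tool pointing down it reaches from about 350 to 775 mm from the base axis. Payload 3.1 kg.
Tool frame: the origin (TCP) lies on the centre line of the jaws, within the pads' length; the fingertips stand 22 mm ahead of it and the grasp point (between the pads) lies 3 mm ahead of it; z points along the fingers, x is the direction in which the jaws open and shut, and the axes are right-handed (so a half turn about z gives the same grasp; the last joint's range is limited). The gripper opens to 85 mm and grips with 20 to 120 N. Pads are 22 mm wide; open, the fingers measure 114 mm over their backs; the gripper's body (76 mm by 85 mm) begins 54 mm behind the grasp point. The pads swing forward as they close: fully open they stand 13 mm farther back than shut.
Start: joints at [1.231, 0.311, 0.014, 1.512, -0.004, 1.319, -0.027], TCP at [161.412, -525.798, 214.704] pointing down, gripper open.
Joint ranges: [-2.7, 2.7], [-0.3, 1.91], [-1.27, 1.3], [0.12, 2.57], [-1.44, 4.58], [0.2, 2.03], [-3.05, 3.05]. Speed limits (rad/s): [2.79, 2.79, 3.14, 3.14, 3.14, 3.14, 3.14].

## Interface

Orientations are given as a rotation vector (axis times angle).
In Python, from plant import telemetry, eyes, workorder gives the robot as it stands. The module is installed in compiled form; this text tells all that it offers.
- The arm moves only by the tool jog_arm, never from a script. Its argument "targets" is a list that holds one entry, the list of rows, each a list of 5 numbers: the opening, from -1 (shut) to 1 (fully open), then the shift along the tool's x, y, z in mm, then the turn about the tool's z in rad. A call has 1 to 20 rows; each row shifts and turns the commanded pose from where the row before left it, along the tool's axes as they then stand; what a row does not reach is not made up. A row lasts 1/10 s, in which the tool goes at most 50 mm and 8.59 degrees, less where a joint would pass 70% of its speed; a pose out of reach is approached as far as the arm can. A call is refused whole if a number of a shift passes 50 or a number of a turn 0.15, either way. A call with a gripper value outside its range is refused whole. The fingers move at their own pace and stop on an object; "grip_force" is the grip in N (left out, the last holds). Time passes only in rows, so rows that do not move let the fingers close. It gives the time, the measured TCP pose, the force and the opening at its end, in the units of the state.
- telemetry.get_state(): the state, without advancing time (a new reading comes with each control period).
- eyes.get_image(name): name is "scene" or "top" or "wrist"; returns (picture, depth): 420x560x3 uint8, red, green, blue; 420x560 float32, mm along the optical axis (not along the pixel's ray), 0 where there is no reading.
- eyes.camera_info(name): a dict with "camera_matrix" (3x3 intrinsics, pixels), "dist_coeffs" ([k1, k2, p1, p2, k3] as OpenCV has them; the pictures are not rectified), "cam_to_world" (4x4, takes a point from camera to world coordinates). Camera axes: x right, y down, z forward; pixel columns grow to the right and rows downward; lengths in mm; the calibration is good to about 2 mm. A picture is of the moment at which its call begins: read the wrist's pose just before it. camera_info takes no time and is no camera call; for the wrist camera it gives the pose at the moment of the call.
- workorder.finish_job(): hands the job in, once; it reports no verdict.
The state is a dict: "time": time; "joint_positions": joint angles; "joint_velocities": joint speeds; "joint_efforts": joint torques, N m; "eef_pos": TCP position; "eef_rot": TCP orientation; "ft_force": force on the tool from outside, world axes, zero at the start; "torque": the same for the moment, N m; "finger_gap": finger opening in mm.
Only numpy, scipy, OpenCV 4.12 (cv2) and the standard library are available. Lean on these libraries where they do the work, as an engineer would, in place of code of your own. Each camera call takes 0.05 s, during which the arm holds its last target.

## Task

With the fingertips, sweep the three loose glass nuggets across the bench top into the three-sided wooden catch frame through its open side, until each lies wholly inside it on the bench. Only push them along the bench, without picking any of them up, and leave the solder spool, fid, came strip, pliers and flux bottle where they are.

Things in the scene. Friction and masses are not known exactly. Their poses are not given: they have to be found in the camera images.
- catch_frame: low U of three pale wooden battens screwed to the bench (immovable), on the right of the work area; battens 14 mm wide and 20 mm high, no floor of its own: things slide in on the bench top. Inside 120 mm wide (its x) by 95 mm deep (its y), origin at bench level in the middle of the inside; its +y side (y = +47.5 mm) is the open mouth, the closed back is at y = -47.5 mm, side walls at x = +-60 mm
- nugget_a: smooth domed glass nugget, flat underneath, nearly round, 20 to 24 mm across and 9 to 10 mm high, about 12 g, loose on the bench; origin at the centre of its underside
- nugget_b: smooth domed glass nugget, flat underneath, nearly round, 20 to 24 mm across and 9 to 10 mm high, about 12 g, loose on the bench; origin at the centre of its underside
- nugget_c: smooth domed glass nugget, flat underneath, nearly round, 20 to 24 mm across and 9 to 10 mm high, about 12 g, loose on the bench; origin at the centre of its underside
- solder_spool: pale spool of solder wire standing among the nuggets, 55 mm diameter, 40 mm high, loose; not to be moved; origin at the centre of its underside
- fid: flat pale plastic fid (lathekin) 128 x 21 x 8 mm lying behind the nuggets to the left, its length along its own y; loose, not to be moved; origin at the centre of its underside
- came_offcut: grey H-section lead strip 160 x 9 x 9 mm lying at the left edge of the bench, its length along its own y; loose, not to be moved; origin at the centre of its underside
- running_pliers: pliers with red grips, 144 x 56 x 14 mm, lying near the left front, length along its own y; loose, not to be moved; origin at the centre of its underside
- flux_bottle: cream bottle with red cap, 48 mm diameter, 103 mm high, standing at the left front corner; loose, not to be moved; origin at the centre of its underside

How it is judged:
By the outcome, as a careful person would: the job done as asked, in the order asked, and still so for the second after the job is handed in, with the robot touching nothing.
It also fails if it takes over 64 s, if anything falls off the work surface, if the arm or the gripper's body presses on something with over 40 N, if the wrist force passes 120 N, or if a joint passes its speed limit or range.

## Working session

There is one attempt and no reset: what is moved stays moved. The work goes in short steps, Python scripts to look and compute and a tool call to move; the robot and the scene stay as the last step left them, time stands still between calls to the robot, and variables do not carry over. Pictures are saved under pics/ and viewed, and the job is handed in when it is done.

Besides the shell and the picture viewer there is one more tool, called after "Request:" as name(argument=value, ...) on one line, values as JSON. jog_arm: Moves the arm, as the interface text tells. Its arguments: {"type":"object","properties":{"targets":{"type":"array","items":{"type":"array","items":{"type":"array","items":{"type":"number"}}}},"grip_force":{"type":"number"}},"required":["targets"]}

```bash
mkdir -p pics; python3 - <<'E'
from plant import telemetry, eyes
import cv2,numpy as np
s=telemetry.get_state();print({k:np.round(v,3) for k,v in s.items()})
for n in ["top","scene"]:
    im,d=eyes.get_image(n);cv2.imwrite(f"pics/{n}0.png",im[:,:,::-1]);np.save(f"{n}0.npy",d)
    i=eyes.camera_info(n);print(n,i)
E
```

```text
{'time': np.float64(0.0), 'joint_positions': array([ 1.231,  0.312,  0.014,  1.513, -0.004,  1.319, -0.027]), 'joint_velocities': array([ 0.001, -0.002, -0.001, -0.001, -0.001,  0.   , -0.   ]), 'joint_efforts': array([ 1.0000e-03, -3.7992e+01,  1.4600e-01, -2.3059e+01,  1.2000e-02,
        1.4000e-02, -0.0000e+00]), 'eef_pos': array([ 161.15 , -525.069,  213.6  ]), 'eef_rot': array([-2.525,  1.866,  0.003]), 'ft_force': array([-0.122, -0.122, -0.222]), 'torque': array([-0.012,  0.005, -0.036]), 'finger_gap': np.float64(85.459)}
top {'camera_matrix': array([[484.79321274,   0.        , 272.90246017],
       [  0.        , 484.79321274, 200.44775896],
       [  0.        ,   0.        ,   1.        ]]), 'dist_coeffs': array([0.00800948, 0.        , 0.        , 0.        , 0.        ]), 'cam_to_world': array([[-2.16124646e-02, -9.80105855e-01,  1.97295246e-01,
         2.87554333e+02],
       [-9.99468289e-01,  1.63621308e-02, -2.82031772e-02,
         2.64901536e+01],
       [ 2.44139284e-02, -1.97799882e-01, -9.79938349e-01,
         9.74413741e+02],
       [ 0.00000000e+00,  0.00000000e+00,  0.00000000e+00,
         1.00000000e+00]])}
scene {'camera_matrix': array([[394.40196715,   0.        , 278.11585518],
       [  0.        , 394.40196715, 209.45075788],
       [  0.        ,   0.        ,   1.        ]]), 'dist_coeffs': array([-0.04711612,  0.        ,  0.        ,  0.        ,  0.        ]), 'cam_to_world': array([[-6.05875401e-01, -3.38787610e-01,  7.19818001e-01,
        -1.60191270e+02],
       [-7.95542355e-01,  2.63954305e-01, -5.45381047e-01,
         5.19394317e+02],
       [-5.23071823e-03, -9.03078668e-01, -4.29443313e-01,
         4.44898513e+02],
       [ 0.00000000e+00,  0.00000000e+00,  0.00000000e+00,
         1.00000000e+00]])}
```

View pics/top0.png

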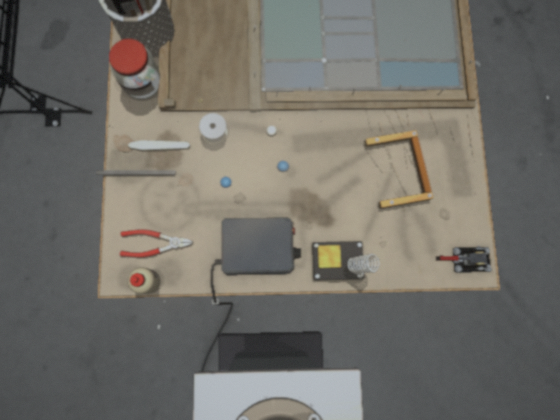

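View pics/scene0.png

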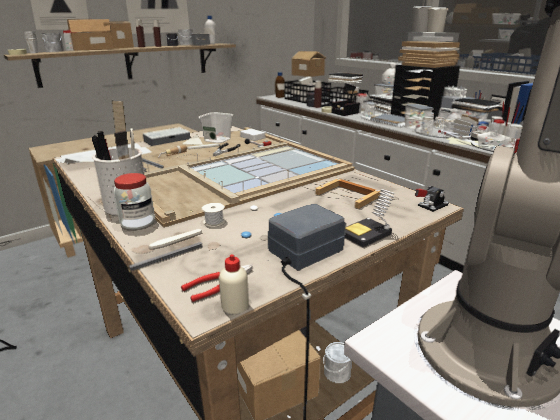

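The top view shows blue nuggets at about (225,182) and (283,166), and a whitish one at (272,130). The spool is at (212,127), the frame spans (365–432, 132–207) with its mouth to the left, and there is a dark box at (258,245). I'll zoom in and measure.

```bash
cat > h.py <<'E'
import numpy as np,cv2
from plant import eyes
def ray(n,uv,info=None):
    i=info or eyes.camera_info(n);K=np.array(i["camera_matrix"]);D=np.array(i["dist_coeffs"]);T=np.array(i["cam_to_world"])
    p=cv2.undistortPoints(np.array(uv,float).reshape(-1,1,2),K,D).reshape(-1,2)
    r=np.c_[p,np.ones(len(p))]@T[:3,:3].T
    return T[:3,3],r
def at_z(n,uv,z,info=None):
    o,r=ray(n,uv,info);return o+r*((z-o[2])/r[:,2])[:,None]
def proj(n,P,info=None):
    i=info or eyes.camera_info(n);T=np.linalg.inv(np.array(i["cam_to_world"]))
    rv=cv2.Rodrigues(T[:3,:3])[0]
    return cv2.projectPoints(np.array(P,float).reshape(-1,1,3),rv,T[:3,3],np.array(i["camera_matrix"]),np.array(i["dist_coeffs"]))[0].reshape(-1,2)
E
python3 - <<'E'
from h import *
im=cv2.imread("pics/top0.png")
c=im[100:300,90:450];cv2.imwrite("pics/crop1.png",cv2.resize(c[:,:],None,fx=2.2,fy=2.2,interpolation=cv2.INTER_CUBIC))
d=np.load("top0.npy")
vv,uu=np.mgrid[0:420,0:560];uv=np.c_[uu.ravel(),vv.ravel()]
o,r=ray("top",uv);P=o+r*d.reshape(-1,1);P=P.reshape(420,560,3);np.save("P0.npy",P)
for u,v in [(225,182),(283,166),(272,130),(212,127),(160,145),(258,245),(415,133),(366,142),(432,192),(380,205),(422,165),(180,225),(338,260),(142,281),(180,240)]:print(u,v,P[v,u].round(1))
E
```

```text
225 182 [521.8  95.7   9.7]
283 166 [554.2 -23.7   8.4]
272 130 [631.7  -2.6  10.7]
212 127 [637.1 121.6  18.4]
160 145 [602.1 229.2  10.8]
258 245 [383.7  30.1  84.1]
415 133 [ 619.  -300.9   16.9]
366 142 [ 599.  -195.7   22.4]
432 192 [ 492.3 -325.3   17.9]
380 205 [ 466.4 -216.2   22. ]
422 165 [ 548.8 -308.8   20.1]
180 225 [4.362e+02 1.872e+02 2.000e-01]
338 260 [ 358.  -126.1   22. ]
142 281 [322.4 237.2  94.9]
180 240 [404.4 184.7  12.2]
```

View pics/crop1.png

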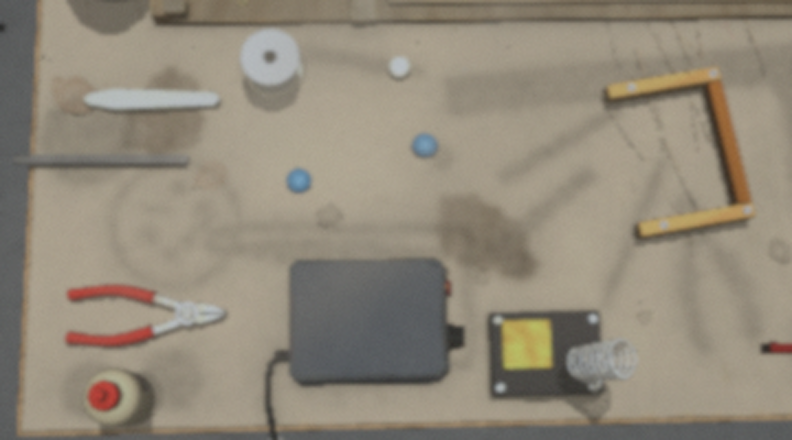

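```bash
python3 - <<'E'
from h import *
P=np.load("P0.npy");im=cv2.imread("pics/top0.png");hsv=cv2.cvtColor(im,cv2.COLOR_BGR2HSV)
for n,(u,v) in dict(A=(225,182),B=(283,166),C=(272,130)).items():
    w=12;reg=hsv[v-w:v+w+1,u-w:u+w+1].astype(int);z=P[v-w:v+w+1,u-w:u+w+1,2]
    if n!='C': m=(reg[...,0]>90)&(reg[...,0]<125)&(reg[...,1]>70)
    else: m=(reg[...,1]<45)&(reg[...,2]>150)
    k,l,st,c=cv2.connectedComponentsWithStats(m.astype(np.uint8))
    j=1+np.argmax(st[1:,4]);cc=c[j]+[u-w,v-w]
    print(n,st[j],cc,at_z("top",[cc],5).round(1),"eqdiam mm",2*np.sqrt(st[j,4]/np.pi)*974/485*0.98)
# frame
m=((P[...,2]>13)&(P[...,2]<27)); m[:, :350]=0;m[:,450:]=0;m[:115]=0;m[225:]=0
hs=hsv; m2=(hsv[...,0]<22)&(hsv[...,1]>110)&(hsv[...,2]>110); m2[:,:355]=0;m2[:,445:]=0;m2[:115]=0;m2[225:]=0
v,u=np.where(m2);print(len(u),m.sum())
q=at_z("top",np.c_[u,v],20)[:,:2]
print(cv2.minAreaRect(q.astype(np.float32)),cv2.boxPoints(cv2.minAreaRect(q.astype(np.float32))).round(1))
# others extents
for n,(a,b,c,d,z0,z1) in dict(spool=(195,108,232,150,25,60),box=(210,205,310,285,60,120)).items():
    R=P[b:d,a:c].reshape(-1,3);R=R[(R[:,2]>z0)&(R[:,2]<z1)];print(n,R.min(0).round(),R.max(0).round(),np.median(R,0).round())
E
```

```text
A [ 8  8  9  9 64] [225.359375 181.640625] [[523.7  95.3   5. ]] eqdiam mm 17.765946104346533
B [ 8  8  8  7 46] [282.36956522 165.10869565] [[557.1 -22.6   5. ]] eqdiam mm 15.06181361776213
C [  0   0  25  25 556] [272.53417266 129.8057554 ] [[634.2  -3.9   5. ]] eqdiam mm 52.36435386821713
740 1203
((542.4951782226562, -259.76580810546875), (146.37759399414062, 108.00216674804688), 9.032535552978516) [[ 461.7 -217.9]
 [ 478.7 -324.6]
 [ 623.3 -301.6]
 [ 606.3 -194.9]]
spool [605.  93.  26.] [660. 146.  46.] [632. 120.  40.]
box [334. -37.  61.] [437.  99.  89.] [383.  33.  83.]
```

Request:
jog_arm(targets=[[[-0.65,0,0,0,-0.143],[-0.65,0,0,0,-0.143],[-0.65,0,0,0,-0.143],[-0.65,0,0,0,-0.143],[-0.65,0,0,0,-0.143],[-0.65,0,0,0,-0.143],[-0.65,0,0,0,-0.143],[-0.65,0,0,0,-0.143],[-0.65,0,0,0,-0.143],[-0.65,0,0,0,-0.143]]], grip_force=30)

```text
time: 1.1
eef_pos: [161.2, -525.4, 214.1]
eef_rot: [-3.13, -0.255, 0.001]
ft_force: [0.2, -0.2, -0.6]
finger_gap: 14.9
```

Request:
jog_arm(targets=[[[-0.65,30,-30,0,0],[-0.65,30,-30,0,0],[-0.65,30,-30,0,0],[-0.65,30,-30,0,0],[-0.65,30,-30,0,0],[-0.65,30,-30,0,0],[-0.65,30,-30,0,0],[-0.65,30,-30,0,0],[-0.65,30,-30,0,0],[-0.65,30,-30,0,0],[-0.65,30,-30,0,0],[-0.65,30,-30,0,0],[-0.65,30,-30,0,0],[-0.65,30,-30,0,0],[-0.65,30,-30,0,0],[-0.65,18,-21,0,0],[-0.65,0,0,0,0],[-0.65,0,0,0,0]]])

```text
time: 2.9
eef_pos: [549.5, 12.9, 213.9]
eef_rot: [3.132, 0.249, -0.003]
ft_force: [0.2, -0.6, -1.6]
finger_gap: 15.3
```

```bash
cat >> h.py <<'E'
O=np.array([541.4,-252.9]);X=np.array([.9877,.1564]);Y=np.array([-.1564,.9877])
def F(p): q=np.array(p)[:2]-O;return np.round([q@X,q@Y],1)
def st():
    from plant import telemetry
    s=telemetry.get_state();rv=s["eef_rot"];R=cv2.Rodrigues(np.array(rv))[0]
    print("t",round(s["time"],2),"pos",s["eef_pos"].round(1),"F",F(s["eef_pos"]),"xhead",np.degrees(np.arctan2(R[1,0],R[0,0])).round(2),"zt",R[:,2].round(3),"ft",s["ft_force"].round(1),"gap",round(float(s["finger_gap"]),1),"J",s["joint_positions"].round(2))
E
python3 - <<'E'
from h import *
st();i=eyes.camera_info("wrist");im,d=eyes.get_image("wrist");cv2.imwrite("pics/w1.png",im[:,:,::-1]);np.save("w1.npy",d);np.savez("w1i.npz",**i)
im,d=eyes.get_image("top");cv2.imwrite("pics/top1.png",im[:,:,::-1])
E
```

```text
t 2.9 pos [549.5  12.9 213.9] F [ 49.6 261.3] xhead 9.09 zt [-0.002 -0.    -1.   ] ft [ 0.2 -0.6 -1.6] gap 15.3 J [ 0.43  0.38 -0.66  1.49  0.24  1.35 -0.09]
```

View pics/w1.png

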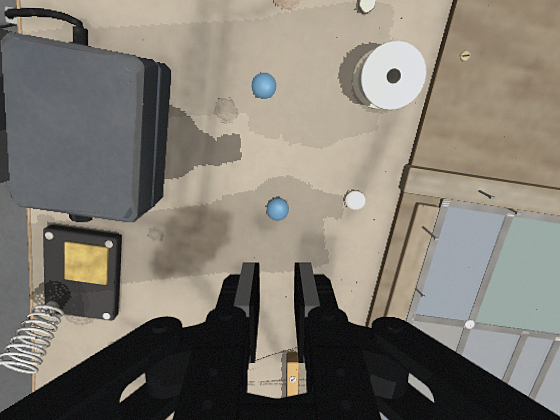

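View pics/top1.png

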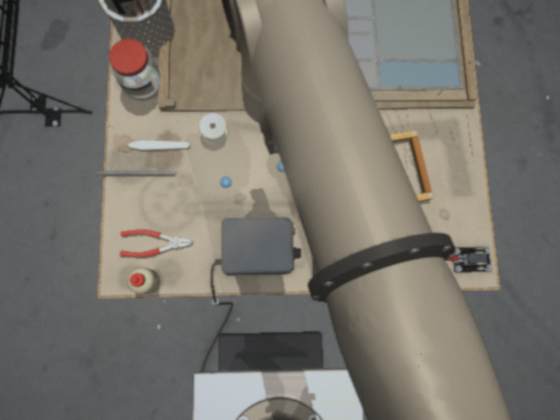

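The wrist view shows B at (277,209), C at (355,200), A at (264,85) and the spool at (393,75). I'll measure them from here.

```bash
python3 - <<'E'
from h import *
i=dict(np.load("w1i.npz"));im=cv2.imread("pics/w1.png");hsv=cv2.cvtColor(im,cv2.COLOR_BGR2HSV).astype(int);d=np.load("w1.npy")
for n,(u,v) in dict(A=(264,85),B=(277,209),C=(355,200)).items():
    w=18;reg=hsv[v-w:v+w+1,u-w:u+w+1]
    m=(reg[...,0]>90)&(reg[...,0]<125)&(reg[...,1]>90) if n!='C' else (reg[...,1]<30)&(reg[...,2]>150)
    k,l,s,c=cv2.connectedComponentsWithStats(m.astype(np.uint8));j=1+np.argmax(s[1:,4])
    x,y,ww,hh=s[j,:4];cc=np.array([x+ww/2-.5,y+hh/2-.5])+[u-w,v-w]
    p=at_z("",[cc],4,i)[0];e=at_z("",[[cc[0]-ww/2,cc[1]],[cc[0]+ww/2,cc[1]],[cc[0],cc[1]-hh/2],[cc[0],cc[1]+hh/2]],3,i)
    o,r=ray("",[[u,v]],i);print(n,p.round(1),"F",F(p),"size",np.linalg.norm(e[0]-e[1]).round(1),np.linalg.norm(e[2]-e[3]).round(1),"depthpt",(o+r*d[v,u]).round(1))
print("cam",i["cam_to_world"][:3,3])
for u,v in [(440,100),(400,185),(430,180),(85,125),(83,270)]:
    o,r=ray("",[[u,v]],i);print(u,v,(o+r*d[v,u]).round(0))
# tips
for u,v in [(243,268),(302,268),(250,290),(243,300)]:
    o,r=ray("",[[u,v]],i);print("tip",u,v,(o+r*d[v,u]).round(1))
E
```

```text
A [523.5  97.2   4. ] F [ 37.1 348.6] size 22.8 23.2 depthpt [[524.1  97.5   9.4]]
B [555.9 -20.6   4. ] F [ 50.7 227.2] size 23.1 24.1 depthpt [[555.2 -19.5   9.6]]
C [633.4   1.2   4. ] F [130.6 236.6] size 20.8 20.5 depthpt [[632.9   2.1   7.7]]
cam [538.13029053  86.77905553 372.83109917]
440 100 [[688. 110.  12.]]
400 185 [[670.  27.  20.]]
430 180 [[692.  38.  31.]]
85 125 [[396.  45.  83.]]
83 270 [[ 364. -115.   19.]]
tip 243 268 [[534.9  21.5 239.7]]
tip 302 268 [[558.   25.4 240. ]]
tip 250 290 [[538.9  22.4 257.7]]
tip 243 300 [[537.1  22.2 264.7]]
```

```bash
python3 - <<'E'
from h import *
i=dict(np.load("w1i.npz"));d=np.load("w1.npy")
t=np.array([549.5,12.9])
for z in (188,192,200,214,240):
  for yo in (11,-11):
    print(z,yo,[proj("",[*(t+X*s+Y*yo),z],i).round(0).tolist() for s in (-8,8)])
for v in range(255,300,6): 
  print(v,[int(d[v,u]) for u in (240,246,250,254,258,264,300,306)])
E
```

```text
188 11 [[[261.0, 225.0]], [[291.0, 225.0]]]
188 -11 [[[261.0, 263.0]], [[291.0, 263.0]]]
192 11 [[[261.0, 228.0]], [[291.0, 228.0]]]
192 -11 [[[261.0, 266.0]], [[291.0, 266.0]]]
200 11 [[[260.0, 233.0]], [[292.0, 233.0]]]
200 -11 [[[261.0, 273.0]], [[291.0, 273.0]]]
214 11 [[[259.0, 243.0]], [[293.0, 243.0]]]
214 -11 [[[259.0, 286.0]], [[293.0, 286.0]]]
240 11 [[[256.0, 268.0]], [[296.0, 268.0]]]
240 -11 [[[256.0, 316.0]], [[295.0, 317.0]]]
255 [406, 403, 404, 403, 404, 404, 404, 404]
261 [405, 408, 406, 407, 406, 407, 407, 406]
267 [408, 145, 146, 146, 147, 408, 145, 147]
273 [411, 142, 142, 141, 148, 410, 141, 141]
279 [137, 137, 135, 136, 148, 415, 136, 136]
285 [132, 132, 131, 132, 146, 415, 133, 132]
291 [128, 128, 128, 129, 148, 418, 127, 129]
297 [124, 124, 124, 124, 147, 421, 124, 124]
```

The depth on the fingers disagrees with the stated tip height, so I'll check it with the scene camera.

```bash
python3 - <<'E'
from h import *
st();im,d=eyes.get_image("scene");np.save("s1.npy",d)
t=np.array([549.5,12.9])
im=im[:,:,::-1].copy()
for z in (0,192,214,237,250): print(z,proj("scene",[*t,z]).round(0))
u,v=proj("scene",[*t,200])[0].astype(int)
c=im[v-75:v+75,u-100:u+100];print(u-100,v-75);cv2.imwrite("pics/s1.png",cv2.resize(c,None,fx=4,fy=4,interpolation=cv2.INTER_CUBIC))
E
```

```text
t 3.0 pos [549.4  10.8 214.2] F [ 49.2 259.2] xhead 8.88 zt [-0.001 -0.001 -1.   ] ft [-0.4  0.4  0. ] gap 14.7 J [ 0.43  0.38 -0.66  1.49  0.24  1.35 -0.09]
0 [[268. 221.]]
192 [[267. 145.]]
214 [[267. 136.]]
237 [[266. 126.]]
250 [[266. 120.]]
166 66
```

View pics/s1.png

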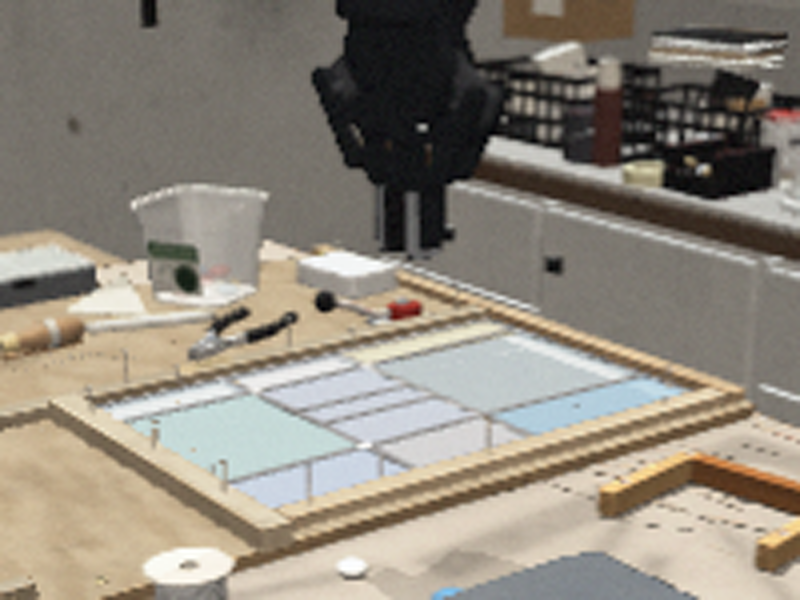

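```bash
python3 - <<'E'
from h import *
d=np.load("s1.npy")
vv,uu=np.mgrid[0:420,0:560];o,r=ray("scene",np.c_[uu.ravel(),vv.ravel()]);P=(o+r*d.reshape(-1,1)).reshape(420,560,3)
for v in range(108,150,3): print(v,P[v,264].round(0),P[v,272].round(0),d[v,262:276].astype(int))
E
```

```text
108 [557.  13. 275.] [525.  15. 280.] [860 862 865 868 869 844 842 841 840 839 838 839 827 829]
111 [555.  15. 269.] [524.  16. 274.] [867 864 865 870 872 875 846 842 842 841 840 844 836 830]
114 [558.  13. 262.] [528.  13. 267.] [862 864 872 871 874 851 849 851 850 850 847 846 849 853]
117 [556.  15. 256.] [529.  12. 260.] [865 867 871 873 876 851 853 853 853 855 852 850 859 856]
120 [554.  16. 249.] [529.  12. 253.] [868 871 872 877 877 859 856 853 860 857 854 853 855 862]
123 [554.  16. 243.] [-160.  519.  445.] [873 873 875 879 880 864 859 859 859 858   0 855 856 863]
126 [557.  15. 235.] [527.  14. 241.] [876 879 881 882 881 885 861 858 862 862 858 857 862 865]
129 [ 2524. -1370.  -365.] [535.   8. 232.] [3346 3364 3310 3338 3337 3315  867  861  865  869  870  872  874  876]
132 [1153. -405.   36.] [ 2427. -1382.  -373.] [1629 1621 1624 3351 3352 3325 3325 3484 3278 3271 3250 3274 3220 3233]
135 [1149. -401.   25.] [ 2437. -1389.  -402.] [1621 1621 1624 1628 1641 1639 1635 1633 1635 1636 3273 3265 3254 3236]
138 [1148. -401.   13.] [1113. -416.   17.] [1627 1624 1628 1632 1638 1636 1638 1630 1620 1616 1610 1606 1605 1597]
141 [1118. -379.   10.] [1094. -402.   11.] [1592 1594 1596 1523 1517 1519 1519 1532 1531 1600 1591 1594 1595 1586]
144 [1043. -327.   24.] [1049. -369.   15.] [1511 1512 1508 1507 1513 1504 1505 1510 1505 1518 1539 1518 1511 1515]
147 [1017. -308.   21.] [1008. -339.   18.] [1477 1481 1480 1474 1477 1481 1476 1477 1484 1491 1492 1488 1495 1499]
```

Both cameras put the tips at about z=233 with the TCP reading 214. That is some 40 mm higher than the text says. I'll descend to a height that is safe under either reading, then look again.

Request:
jog_arm(targets=[[[-0.65,0,0,30,0],[-0.65,0,0,40,0],[-0.65,0,0,40,0],[-0.65,0,0,40,0],[-0.65,0,0,25,0],[-0.65,0,0,10,0],[-0.65,0,0,0,0],[-0.65,0,0,0,0]]])

```text
time: 3.85
eef_pos: [551.2, 12.2, 31.1]
eef_rot: [3.132, 0.245, 0.004]
ft_force: [0.1, 0.9, -0.0]
finger_gap: 14.6
```

```bash
python3 - <<'E'
from h import *
st();i=eyes.camera_info("wrist");im,d=eyes.get_image("wrist");cv2.imwrite("pics/w2.png",im[:,:,::-1]);np.save("w2.npy",d);np.savez("w2i.npz",**i)
for v in range(250,300,6):
  for u in (248,): 
    o,r=ray("",[[u,v]],i);print(v,(o+r*d[v,u]).round(1))
im,d=eyes.get_image("scene");c=im[150:270,190:350,::-1];cv2.imwrite("pics/s2.png",cv2.resize(c,None,fx=5,fy=5,interpolation=cv2.INTER_CUBIC))
E
```

```text
t 3.85 pos [551.2  12.2  31.1] F [ 51.2 260.3] xhead 8.94 zt [ 0.003 -0.    -1.   ] ft [ 0.1  0.9 -0. ] gap 14.6 J [ 0.38  0.56 -0.59  1.73  0.37  0.96 -0.2 ]
250 [[536.6   3.9  -1. ]]
256 [[ 5.371e+02  4.000e-01 -8.000e-01]]
262 [[538.1  21.2  51.5]]
268 [[538.5  21.6  57.9]]
274 [[538.9  21.1  62. ]]
280 [[539.2  21.5  67.5]]
286 [[539.5  21.3  71.6]]
292 [[539.8  21.4  76.1]]
298 [[540.1  21.6  80.4]]
```

View pics/w2.png

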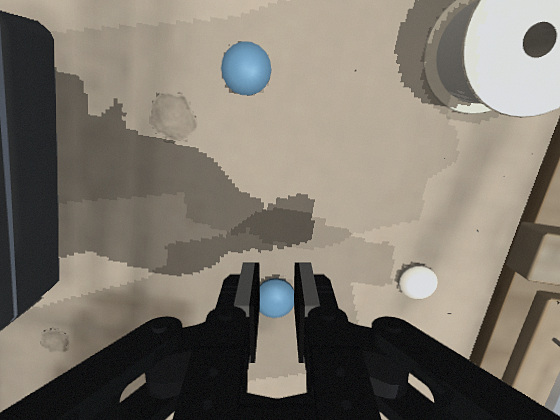

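View pics/s2.png

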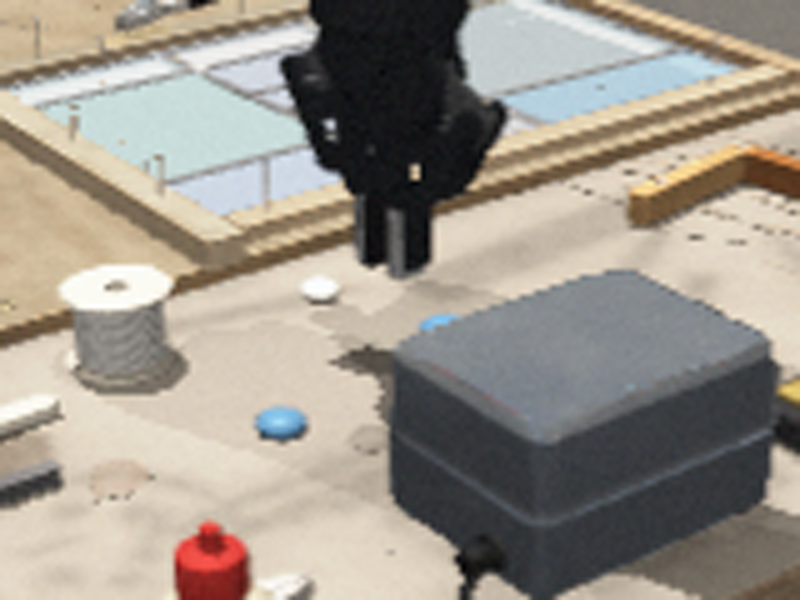

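The tips are confirmed at about 49 mm above the bench with the TCP at 31, so the real tips are about 18 mm above the reported TCP z. I'll go down 36 and look again.

Request:
jog_arm(targets=[[[-0.65,0,0,18,0],[-0.65,0,0,12,0],[-0.65,0,0,6,0],[-0.65,0,0,0,0],[-0.65,0,0,0,0]]])

```text
time: 4.45
eef_pos: [550.3, 12.8, -6.0]
eef_rot: [-3.132, -0.247, -0.001]
ft_force: [0.8, 0.3, -0.4]
finger_gap: 15.1
```

```bash
python3 - <<'E'
from h import *
st();i=eyes.camera_info("wrist");im,d=eyes.get_image("wrist");cv2.imwrite("pics/w3.png",im[:,:,::-1])
for v in range(258,276,3):
  for u in (248,): 
    o,r=ray("",[[u,v]],i);print(v,(o+r*d[v,u]).round(1))
im,d=eyes.get_image("scene");c=im[150:270,190:350,::-1];cv2.imwrite("pics/s3.png",cv2.resize(c,None,fx=5,fy=5,interpolation=cv2.INTER_CUBIC))
E
```

```text
t 4.45 pos [550.3  12.8  -6. ] F [ 50.4 261. ] xhead 9.01 zt [ 0.001  0.    -1.   ] ft [ 0.8  0.3 -0.4] gap 15.1 J [ 0.36  0.61 -0.57  1.76  0.4   0.89 -0.23]
258 [[536.8  16.1  -1.8]]
261 [[537.  15.  -1.]]
264 [[537.4  21.8  16.5]]
267 [[537.6  21.8  19.3]]
270 [[537.8  22.3  22.8]]
273 [[537.9  21.2  23.3]]
```

View pics/w3.png

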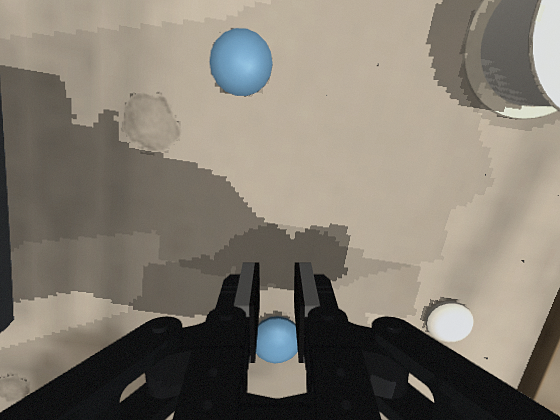

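View pics/s3.png

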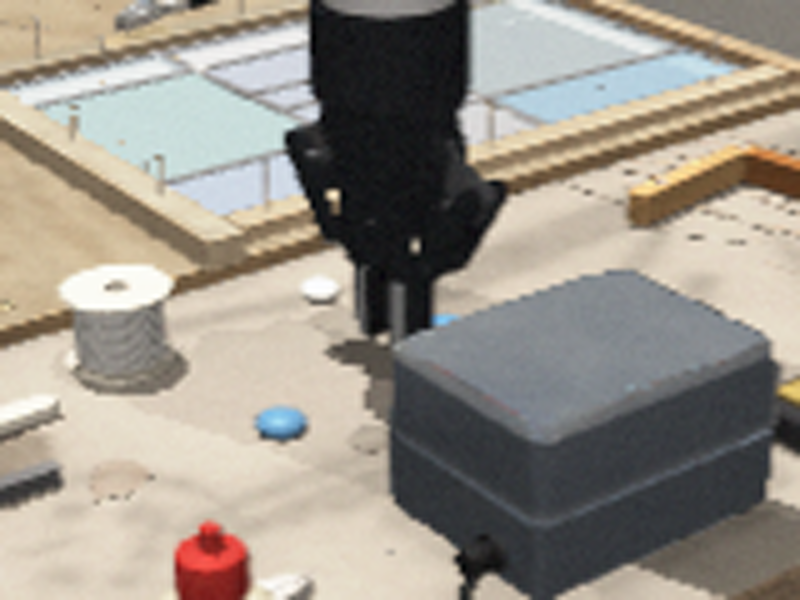

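The tips are still about 12–13 mm up. I'll lower gently and watch the force.

Request:
jog_arm(targets=[[[-0.65,0,0,4,0],[-0.65,0,0,3,0],[-0.65,0,0,2,0],[-0.65,0,0,0,0],[-0.65,0,0,0,0]]])

```text
time: 5.05
eef_pos: [549.9, 12.6, -15.4]
eef_rot: [-3.132, -0.246, 0.0]
ft_force: [-0.4, 0.1, -0.1]
finger_gap: 15.0
```

```bash
python3 - <<'E'
from h import *
st();i=eyes.camera_info("wrist");im,d=eyes.get_image("wrist");cv2.imwrite("pics/w4.png",im[:,:,::-1])
for v in range(258,276,2):
  for u in (248,306): 
    o,r=ray("",[[u,v]],i);print(v,(o+r*d[v,u]).round(1))
E
```

```text
t 5.05 pos [549.9  12.6 -15.4] F [ 49.9 260.9] xhead 9.0 zt [-0.  0. -1.] ft [-0.4  0.1 -0.1] gap 15.0 J [ 0.35  0.62 -0.56  1.77  0.41  0.87 -0.24]
258 [[536.5  20.6  -1. ]]
258 [[561.   24.6  -0.8]]
260 [[536.6  19.4  -1.7]]
260 [[561.2  23.4  -1.5]]
262 [[536.8  21.5   4.8]]
262 [[560.3  25.4   5.2]]
264 [[537.   21.7   7.1]]
264 [[560.1  25.5   7.4]]
266 [[537.1  22.1   9.7]]
266 [[560.3  24.7   7.5]]
268 [[537.2  21.5  10.3]]
268 [[560.  25.  10.]]
270 [[537.4  22.2  13.4]]
270 [[559.7  25.5  12.9]]
272 [[537.5  21.7  14.1]]
272 [[559.7  25.3  14.3]]
274 [[537.6  21.5  15.5]]
274 [[559.8  24.6  14.5]]
```

View pics/w4.png

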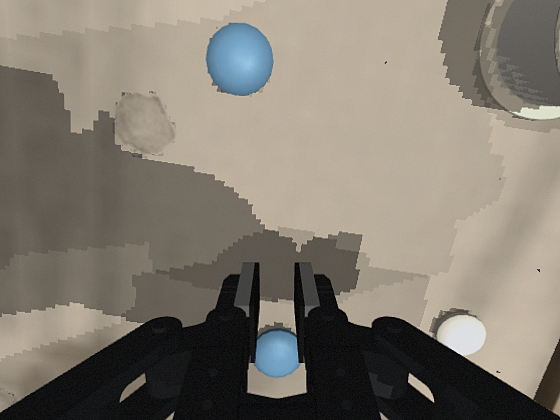

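Request:
jog_arm(targets=[[[-0.65,0,4,2,0],[-0.65,0,8,0,0],[-0.65,0,10,0,0],[-0.65,-3,10,0,0],[-0.65,-3,10,0,0],[-0.65,-3,10,0,0],[-0.65,-3,10,0,0],[-0.65,-3,10,0,0],[-0.65,-3,10,0,0],[-0.65,-3,10,0,0],[-0.65,0,0,0,0]]])

```text
time: 6.2
eef_pos: [545.0, -83.4, -16.2]
eef_rot: [3.131, 0.242, 0.005]
ft_force: [0.5, 0.5, 6.5]
finger_gap: 14.9
```

```bash
python3 - <<'E'
from h import *
st();i=eyes.camera_info("wrist");im,d=eyes.get_image("wrist");cv2.imwrite("pics/w5.png",im[:,:,::-1])
E
```

```text
t 6.2 pos [545.  -83.4 -16.2] F [ 30.1 166.8] xhead 8.85 zt [ 0.003 -0.001 -1.   ] ft [0.5 0.5 6.5] gap 14.9 J [ 0.52  0.62 -0.55  1.77  0.41  0.87 -0.06]
```

View pics/w5.png

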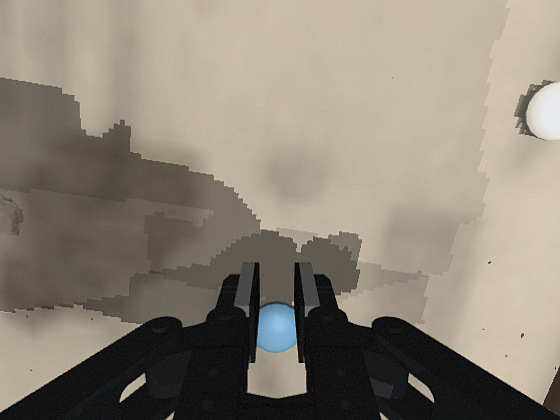

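```bash
python3 - <<'E'
from h import *
p=at_z("wrist",[[277,328],[277,303],[277,352],[255,328],[300,328]],5);print(p.round(1),[F(q) for q in p]);st()
E
```

```text
[[ 548.4 -102.9    5. ]
 [ 546.6  -90.9    5. ]
 [ 550.3 -115.     5. ]
 [ 539.  -104.4    5. ]
 [ 558.3 -101.4    5. ]] [array([ 30.4, 147. ]), array([ 30.4, 159.2]), array([ 30.4, 134.8]), array([ 20.9, 147.1]), array([ 40.4, 147. ])]
t 6.25 pos [545.  -83.4 -16.2] F [ 30.1 166.9] xhead 8.89 zt [ 0.003 -0.001 -1.   ] ft [-0.7 -0.4  6.3] gap 14.8 J [ 0.52  0.62 -0.55  1.77  0.41  0.87 -0.06]
```

The nugget is seated in the notch, 20 mm ahead of the TCP as planned. The tips rub the bench at 6 N, so I'll raise 1.5 mm and continue into the frame.

Request:
jog_arm(targets=[[[-0.65,-2,6,-1.5,0],[-0.65,-3.5,10,0,0],[-0.65,-3.5,10,0,0],[-0.65,-3.5,10,0,0],[-0.65,-3.5,10,0,0],[-0.65,-3.5,10,0,0],[-0.65,-3.5,10,0,0],[-0.65,-3.5,10,0,0],[-0.65,-3.5,10,0,0],[-0.65,0,10,0,0],[-0.65,0,10,0,0],[-0.65,0,10,0,0],[-0.65,0,10,0,0],[-0.65,0,10,0,0],[-0.65,0,10,0,0],[-0.65,0,10,0,0],[-0.65,0,8,0,0],[-0.65,0,4,0,0],[-0.65,0,0,0,0]]])

```text
time: 8.15
eef_pos: [540.2, -253.1, -15.9]
eef_rot: [3.132, 0.245, 0.0]
ft_force: [0.7, -0.2, 0.6]
finger_gap: 15.2
```

```bash
python3 - <<'E'
from h import *
st();i=eyes.camera_info("wrist");im,d=eyes.get_image("wrist");cv2.imwrite("pics/w6.png",im[:,:,::-1])
E
```

```text
t 8.15 pos [ 540.2 -253.1  -15.9] F [-1.2 -0. ] xhead 8.93 zt [ 0. -0. -1.] ft [ 0.7 -0.2  0.6] gap 15.2 J [ 0.77  0.69 -0.53  1.63  0.42  0.94  0.24]
```

View pics/w6.png

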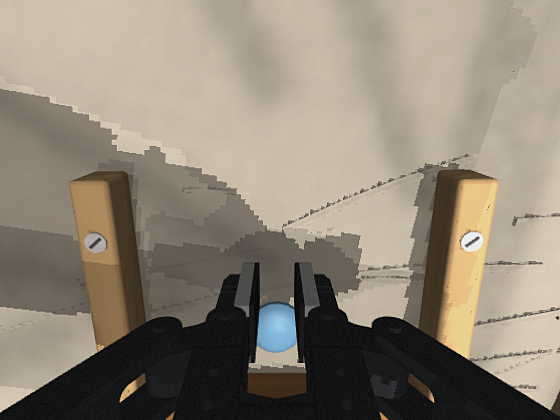

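B is in the frame at about (-1,-20) in frame coordinates, and the frame looks symmetric about the gripper, so its pose is confirmed. Next I'll back off, lift and go behind C.

Request:
jog_arm(targets=[[[-0.65,0,-8,0,0],[-0.65,0,-14,-6,0],[-0.65,0,-10,-24,0],[-0.65,0,0,-30,0],[-0.65,15,-25,0,0],[-0.65,24,-40,0,0],[-0.65,24,-40,0,0],[-0.65,24,-40,0,0],[-0.65,24,-40,0,0],[-0.65,20,-30,0,0.1],[-0.65,0,0,0,0.1],[-0.65,0,0,0,0.1],[-0.65,0,0,0,0],[-0.65,0,0,0,0]]])

```text
time: 9.6
eef_pos: [630.4, 13.5, 44.5]
eef_rot: [-3.134, 0.219, 0.0]
ft_force: [0.2, -0.6, 0.1]
finger_gap: 14.9
```

```bash
python3 - <<'E'
from h import *
st();i=eyes.camera_info("wrist");im,d=eyes.get_image("wrist");cv2.imwrite("pics/w7.png",im[:,:,::-1]);np.save("w7.npy",d);np.savez("w7i.npz",**i)
vv,uu=np.mgrid[0:420,0:560];o,r=ray("",np.c_[uu.ravel(),vv.ravel()],i);P=(o+r*d.reshape(-1,1)).reshape(420,560,3);np.save("P7.npy",P)
for v in (150,250,300):
  row=P[v];j=[u for u in range(300,560) if 10<row[u,2]<40];print(v,j[:3],[row[k].round(0).tolist() for k in j[:3]])
E
```

```text
t 9.6 pos [630.4  13.5  44.5] F [129.6 249.2] xhead -7.99 zt [-0.  0. -1.] ft [ 0.2 -0.6  0.1] gap 14.9 J [ 0.28  0.67 -0.51  1.48  0.35  1.09 -0.44]
150 [356, 357, 358] [[679.0, 57.0, 11.0], [679.0, 57.0, 11.0], [679.0, 57.0, 13.0]]
250 [363, 364, 365] [[678.0, 0.0, 11.0], [679.0, 1.0, 12.0], [679.0, 1.0, 12.0]]
300 [368, 369, 370] [[679.0, -31.0, 12.0], [679.0, -31.0, 13.0], [680.0, -31.0, 12.0]]
```

View pics/w7.png

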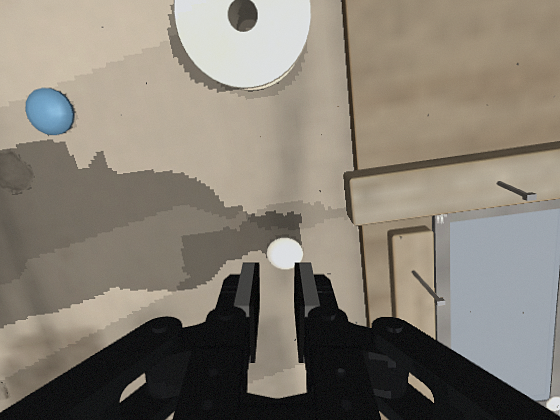

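```bash
python3 - <<'E'
from h import *
i=dict(np.load("w7i.npz"));p=at_z("",[[285,253],[50,111]],4,i);print(p.round(1),[F(q) for q in p])
st()
E
```

```text
[[634.1   1.6   4. ]
 [524.2  97.6   4. ]] [array([131.3, 236.9]), array([ 37.9, 348.8])]
t 9.65 pos [630.5  13.   44.5] F [129.6 248.7] xhead -8.05 zt [-0.  0. -1.] ft [ 0.5 -0.3  0.2] gap 14.9 J [ 0.28  0.67 -0.51  1.48  0.35  1.09 -0.44]
```

Request:
jog_arm(targets=[[[-0.65,5,-20,0,0],[-0.65,0,0,20,0],[-0.65,0,0,22,0],[-0.65,0,0,12,0],[-0.65,0,0,6,0],[-0.65,0,0,0,0],[-0.65,0,0,0,0]]])

```text
time: 10.35
eef_pos: [639.4, 31.3, -15.2]
eef_rot: [-3.133, 0.224, -0.002]
ft_force: [-0.2, -0.7, 0.3]
finger_gap: 14.7
```

```bash
python3 - <<'E'
from h import *
st();i=eyes.camera_info("wrist");im,d=eyes.get_image("wrist");cv2.imwrite("pics/w8.png",im[:,:,::-1])
E
```

```text
t 10.35 pos [639.4  31.3 -15.2] F [141.2 265.4] xhead -8.2 zt [ 0.001  0.    -1.   ] ft [-0.2 -0.7  0.3] gap 14.7 J [ 0.23  0.75 -0.48  1.5   0.39  0.99 -0.5 ]
```

View pics/w8.png

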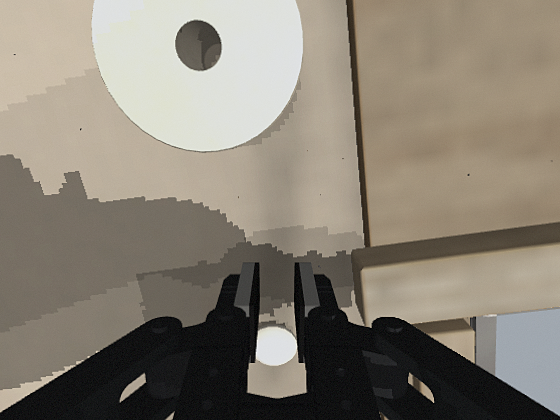

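Request:
jog_arm(targets=[[[-0.65,0,5,0.5,0],[-0.65,0,7,0,0],[-0.65,0,8,0,0],[-0.65,-3.2,10,0,0],[-0.65,-3.2,10,0,0],[-0.65,-3.2,10,0,0],[-0.65,-3.2,10,0,0],[-0.65,-3.2,10,0,0],[-0.65,-3.2,10,0,0],[-0.65,-3.2,10,0,0],[-0.65,-3.2,10,0,0],[-0.65,-1,3,0,0]]])

```text
time: 11.6
eef_pos: [597.6, -68.4, -16.1]
eef_rot: [3.133, -0.227, 0.001]
ft_force: [0.7, 0.5, 1.8]
finger_gap: 14.9
```

```bash
python3 - <<'E'
from h import *
st();i=eyes.camera_info("wrist");im,d=eyes.get_image("wrist");cv2.imwrite("pics/w9.png",im[:,:,::-1])
E
```

```text
t 11.6 pos [597.6 -68.4 -16.1] F [ 84.3 173.4] xhead -8.28 zt [ 0.    -0.001 -1.   ] ft [0.7 0.5 1.8] gap 14.9 J [ 0.41  0.69 -0.49  1.62  0.38  0.93 -0.35]
```

View pics/w9.png

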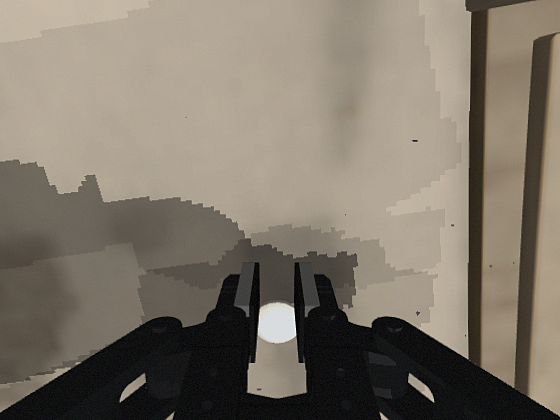

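Request:
jog_arm(targets=[[[-0.65,-2,6,0,0],[-0.65,-3.2,10,0,0],[-0.65,-3.2,10,0,0],[-0.65,-3.2,10,0,0],[-0.65,-3.2,10,0,0],[-0.65,-3.2,10,0,0],[-0.65,-3.2,10,0,0],[-0.65,-3.2,10,0,0],[-0.65,-3,10,0,0],[-0.65,2,10,0,-0.1],[-0.65,1,10,0,-0.1],[-0.65,0,10,0,-0.1],[-0.65,-1,10,0,0],[-0.65,0,0,0,0]]])

```text
time: 13.05
eef_pos: [560.2, -190.0, -16.1]
eef_rot: [3.132, 0.244, -0.001]
ft_force: [0.2, -0.1, 6.3]
finger_gap: 15.1
```

```bash
python3 - <<'E'
from h import *
st();i=eyes.camera_info("wrist");im,d=eyes.get_image("wrist");cv2.imwrite("pics/w10.png",im[:,:,::-1])
E
```

```text
t 13.05 pos [ 560.2 -190.   -16.1] F [28.4 59.2] xhead 8.9 zt [-0.001 -0.    -1.   ] ft [ 0.2 -0.1  6.3] gap 15.1 J [ 0.68  0.69 -0.56  1.64  0.43  0.93  0.12]
```

View pics/w10.png

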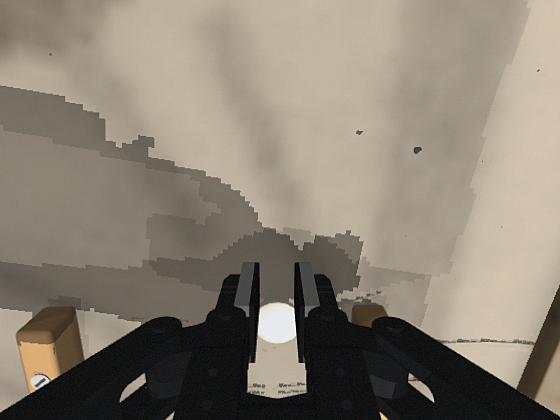

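Request:
jog_arm(targets=[[[-0.65,-2,5,-1,0],[-0.65,-2,8,0,0],[-0.65,-1,9,0,0],[-0.65,0,8,0,0],[-0.65,0,4,0,0],[-0.65,0,0,0,0]]])

```text
time: 13.7
eef_pos: [560.7, -224.4, -15.7]
eef_rot: [3.131, 0.243, -0.001]
ft_force: [-0.3, 0.6, -0.5]
finger_gap: 14.7
```

```bash
python3 - <<'E'
from h import *
st();i=eyes.camera_info("wrist");im,d=eyes.get_image("wrist");cv2.imwrite("pics/w11.png",im[:,:,::-1])
p=at_z("wrist",[[277,323]],5);print(F(p[0]))
E
```

```text
t 13.7 pos [ 560.7 -224.4  -15.7] F [23.5 25.2] xhead 8.88 zt [-0.001 -0.001 -1.   ] ft [-0.3  0.6 -0.5] gap 14.7 J [ 0.72  0.71 -0.55  1.61  0.43  0.95  0.18]
[24.3  8.5]
```

View pics/w11.png

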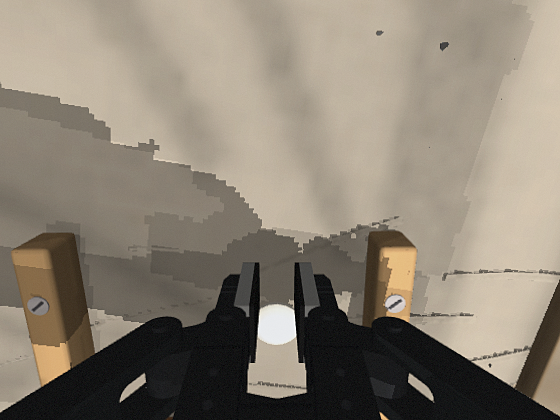

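C is in at about (24,7). Now A.

Request:
jog_arm(targets=[[[-0.65,0,-8,0,0],[-0.65,0,-14,-6,0],[-0.65,0,-10,-24,0],[-0.65,0,0,-30,0],[-0.65,2,-25,0,0],[-0.65,2,-40,0,0],[-0.65,2,-40,0,0],[-0.65,2,-40,0,0],[-0.65,2,-40,0,0],[-0.65,2,-40,0,0],[-0.65,2,-40,0,0],[-0.65,2,-35,0,0],[-0.65,0,-24,0,0],[-0.65,0,0,0,0],[-0.65,0,0,0,0]]])

```text
time: 15.25
eef_pos: [520.2, 132.9, 45.1]
eef_rot: [3.131, 0.252, 0.0]
ft_force: [0.6, -1.4, -0.2]
finger_gap: 15.4
```

```bash
python3 - <<'E'
from h import *
st();i=eyes.camera_info("wrist");im,d=eyes.get_image("wrist");cv2.imwrite("pics/w12.png",im[:,:,::-1]);np.savez("w12i.npz",**i)
E
```

```text
t 15.25 pos [520.2 132.9  45.1] F [ 39.4 384.4] xhead 9.21 zt [ 0. -0. -1.] ft [ 0.6 -1.4 -0.2] gap 15.4 J [ 0.2   0.53 -0.65  1.75  0.38  0.99 -0.44]
```

View pics/w12.png

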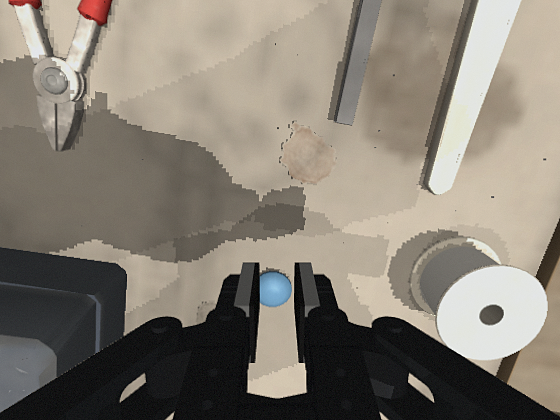

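Request:
jog_arm(targets=[[[-0.65,-1.5,0,22,0],[-0.65,0,0,22,0],[-0.65,0,0,11,0],[-0.65,0,0,5,0],[-0.65,0,0,0,0],[-0.65,0,5,0,0],[-0.65,0,8,0,0],[-0.65,0,10,0,0],[-0.65,-2,10,0,0],[-0.65,-2.5,10,0,0],[-0.65,-2.5,10,0,0],[-0.65,-2.5,10,0,0],[-0.65,-1,4,0,0]]])

```text
time: 16.6
eef_pos: [519.6, 61.3, -15.5]
eef_rot: [3.131, 0.243, -0.001]
ft_force: [-0.5, -0.7, -0.1]
finger_gap: 14.8
```

```bash
python3 - <<'E'
from h import *
st();i=eyes.camera_info("wrist");im,d=eyes.get_image("wrist");cv2.imwrite("pics/w13.png",im[:,:,::-1])
E
```

```text
t 16.6 pos [519.6  61.3 -15.5] F [ 27.6 313.8] xhead 8.88 zt [-0.001 -0.001 -1.   ] ft [-0.5 -0.7 -0.1] gap 14.8 J [ 0.3   0.59 -0.61  1.84  0.44  0.85 -0.37]
```

View pics/w13.png

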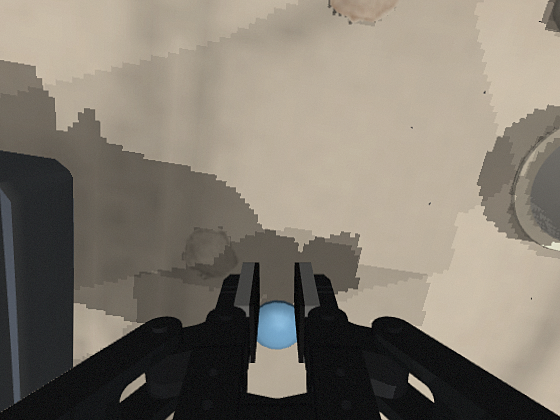

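Request:
jog_arm(targets=[[[-0.65,-1,6,0,0],[-0.65,-2.5,10,0,0],[-0.65,-2.5,10,0,0],[-0.65,-2.5,10,0,0],[-0.65,-2.5,10,0,0],[-0.65,-2.5,10,0,0],[-0.65,-2.5,10,0,0],[-0.65,-2.5,10,0,0],[-0.65,-2.5,10,0,0],[-0.65,-2.5,10,0,0],[-0.65,-2.5,10,0,0],[-0.65,-2.5,10,0,0],[-0.65,-2.5,10,0,0],[-0.65,-2.5,10,0,0],[-0.65,-2.5,10,0,0],[-0.65,-2.5,10,0,0],[-0.65,-2.5,10,0,0],[-0.65,-1,5,0,0],[-0.65,0,0,0,0]]])

```text
time: 18.55
eef_pos: [505.0, -113.3, -15.4]
eef_rot: [3.132, 0.243, -0.0]
ft_force: [-0.2, 0.4, -0.4]
finger_gap: 14.8
```

```bash
python3 - <<'E'
from h import *
st();i=eyes.camera_info("wrist");im,d=eyes.get_image("wrist");cv2.imwrite("pics/w14.png",im[:,:,::-1])
E
```

```text
t 18.55 pos [ 505.  -113.3  -15.4] F [-14.1 143.6] xhead 8.89 zt [-0.    -0.001 -1.   ] ft [-0.2  0.4 -0.4] gap 14.8 J [ 0.64  0.58 -0.6   1.86  0.43  0.84 -0.02]
```

View pics/w14.png

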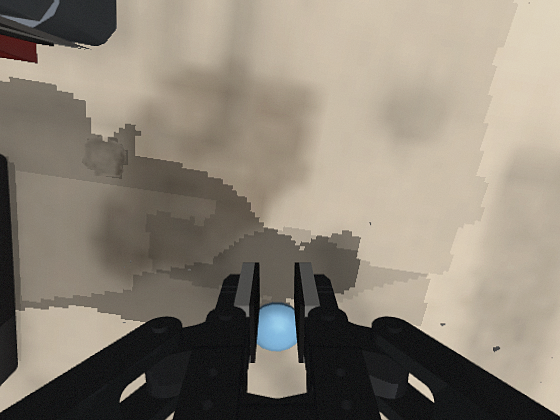

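Request:
jog_arm(targets=[[[-0.65,-1.5,6,0,0],[-0.65,-2.5,10,0,0],[-0.65,-2.5,10,0,0],[-0.65,-2.5,10,0,0],[-0.65,-2,10,0,0],[-0.65,0,10,0,0],[-0.65,0,10,0,0],[-0.65,0,10,0,0],[-0.65,0,10,0,0],[-0.65,0,10,0,0],[-0.65,0,10,0,0],[-0.65,0,8,0,0],[-0.65,0,4,0,0],[-0.65,0,0,0,0],[-0.65,0,0,0,0]]])

```text
time: 20.1
eef_pos: [512.7, -229.7, -15.4]
eef_rot: [-3.131, -0.247, 0.0]
ft_force: [-0.8, 0.8, 0.0]
finger_gap: 15.0
```

```bash
python3 - <<'E'
from h import *
st();i=eyes.camera_info("wrist");im,d=eyes.get_image("wrist");cv2.imwrite("pics/w15.png",im[:,:,::-1])
E
```

```text
t 20.1 pos [ 512.7 -229.7  -15.4] F [-24.8  27.4] xhead 9.03 zt [-0.     0.001 -1.   ] ft [-0.8  0.8  0. ] gap 15.0 J [ 0.8   0.65 -0.58  1.73  0.44  0.9   0.2 ]
```

View pics/w15.png

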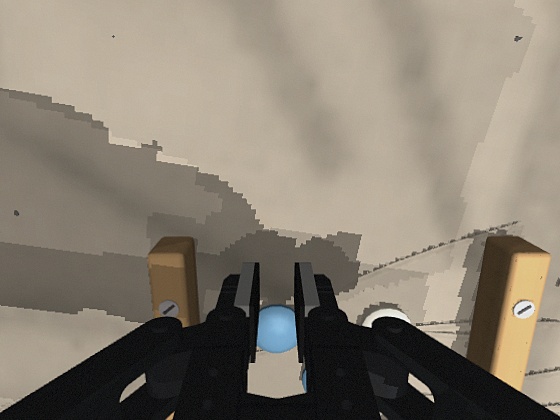

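All three are in. I'll retreat up and view the frame from above.

Request:
jog_arm(targets=[[[-0.65,0,-8,0,0],[-0.65,0,-14,-6,0],[-0.65,0,-10,-24,0],[-0.65,0,0,-40,0],[-0.65,0,0,-45,0],[-0.65,0,0,-45,0],[-0.65,0,0,-30,0],[-0.65,8,30,0,0],[-0.65,8,40,0,0],[-0.65,8,40,0,0],[-0.65,0,30,0,0],[-0.65,0,0,0,0],[-0.65,0,0,0,0]]])

```text
time: 21.45
eef_pos: [553.4, -331.6, 174.5]
eef_rot: [-3.13, -0.247, 0.0]
ft_force: [-0.2, 1.6, 0.2]
finger_gap: 14.8
```

```bash
python3 - <<'E'
from h import *
st();i=eyes.camera_info("wrist");im,d=eyes.get_image("wrist");cv2.imwrite("pics/w16.png",im[:,:,::-1]);np.savez("w16i.npz",**i)
im,d=eyes.get_image("top");cv2.imwrite("pics/top2.png",im[:,:,::-1])
E
```

```text
t 21.45 pos [ 553.4 -331.6  174.5] F [ -0.4 -79.6] xhead 9.04 zt [-0.     0.002 -1.   ] ft [-0.2  1.6  0.2] gap 14.8 J [ 0.88  0.61 -0.63  1.27  0.35  1.38  0.43]
```

View pics/w16.png

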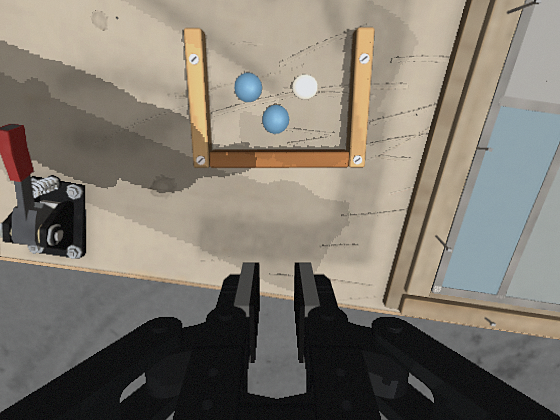

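View pics/top2.png

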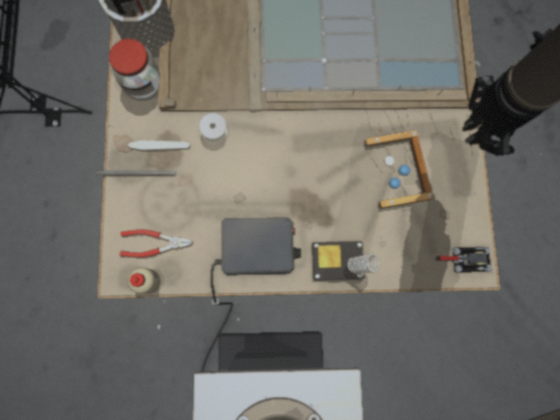

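The wrist view shows A at (248,87), C at (305,86) and B at (275,119). All three are well behind the mouth ends near row 30 and clear of the battens. In the top view the spool, fid, came, pliers and bottle sit at the same pixels as at the start.

```bash
python3 - <<'E'
from h import *
i=dict(np.load("w16i.npz"));p=at_z("",[[248,87],[305,86],[275,119]],4,i);print([F(q) for q in p])
a=cv2.imread("pics/top0.png").astype(int)[105:300,95:235];b=cv2.imread("pics/top2.png").astype(int)[105:300,95:235]
print("left-area diff max/mean",np.abs(a-b).max(),np.abs(a-b).mean().round(2),np.argwhere(np.abs(a-b).sum(2)>90)[:,:].mean(0)+[105,95])
from plant import workorder;print(workorder.finish_job())
E
```

```text
[array([-24.4,   5.5]), array([23.9,  6.3]), array([ -1.5, -20.7])]
left-area diff max/mean 87 4.46 [182.21978022 225.41758242]
the job is handed in; nothing more can be done
None
```

All three nuggets are inside the catch frame on the bench, and I handed the job in at about 21.5 s of the 64 s allowed. I pushed each one along the bench in the notch between the two partly closed fingertips, without lifting any.

**Nugget positions:** in frame coordinates, A ended at (-24, 5), C at (24, 6) and B at (-2, -21). All are at least 24 mm clear of the side walls, about 15 mm clear of the back wall and about 30 mm inside the mouth.

**Other items:** in the before and after top pictures, the only clear change on the left of the bench is where A used to be. The spool, fid, came strip, pliers and flux bottle did not move.

**Disagreement with the text:** the cameras showed the fingertips about 18 mm above the reported TCP height, not 22 mm ahead of it. I set the tip height from the wrist and scene cameras, so the reported TCP was about -16 mm while pushing. The tips rubbed the bench lightly, at no more than about 6.5 N in the readings I took.

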